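Unlock the hand lubrication pump and prime it until its pin is out

TASK

Prime the hand lubrication pump on the bench: push the tab of its locking plate fully home towards the plunger to free it, then press the plunger down and let it come up again, stroke after stroke, until the indicator pin stands fully out of its turret, and leave the plunger up. Only push and press with the fingertips: do not lift anything or shove the pump along, and leave the pin itself and the things lying around the pump untouched.

Things in the scene. Friction and masses are not known exactly. Their poses are not given: they have to be found in the camera images.
- pump: hand lubrication pump, 3.5 kg, standing loose on rubber feet; grey body on a steel base plate (x -50..50, y -70..110 mm, 16 mm up). Origin: underside, on the plunger's vertical axis; z up. Its +y runs from plunger to indicator turret, its -y to the locking plate's tab. Body with the plate's guide: 64 x 74 mm, 98 mm high. A low black filler cap and a brass outlet do not move.
- plunger_top (a point): middle of the top of the plunger's black mushroom head (30 mm across, on a steel stem), 130.5 mm above the bench when up; moves with the plunger. Each full stroke drives the indicator pin about 8 mm out (the first may give less): three or four strokes in all, depending on the pin's start; later strokes run idle.
- plunger (a joint): plunger travel, m: 0 up (a spring returns it), 0.020 fully down at its stop. Takes 3 N at the top, about 8 N at the bottom. While the plate is locked it goes down only 1 mm. The pawl inside catches the pin's next tooth only when the plunger is up again: press to the stop and let it rise fully between strokes.
- lock_tab (a point): middle of the outer face of the locking plate's upright steel tab, 112.5 mm above the bench. The tab is 34 mm wide (pump x), 6 mm thick, from 88.5 to 124.5 mm above the bench. The face looks to the pump's -y, away from the plunger, and overhangs the base plate; locked, it is 80 to 86 mm from the plunger's axis. Moves with the plate.
- lock (a joint): travel of the locking plate along the pump's +y (tab towards the plunger), m: 0 to 0.006 locked (a slot in the plate holds up the plunger's collar), 0.026 fully home at its stop: the plunger is free. Moves against about 2 N of friction and stays where it is left.
- pin_tip (a point): rounded tip of the steel indicator pin, 9 mm across, that rises vertically from the aluminium turret (28 mm across); 5 mm above the turret's top at pin value 0, about 40 mm when fully out. A narrower groove round the pin then stands clear of the turret's top.
- pin (a joint): how far the indicator pin has come out, m: starts between 0 and 0.010, fully out at 0.034 to 0.035 (the teeth end there); friction holds it wherever it is
- grease_tin: flat round tin, 54 mm across, 24 mm high; bystander, origin at the centre of its underside
- test_plug: stepped brass plug, 22 mm across, 32 mm high; bystander, origin at the centre of its underside
- connector_loose: grey ribbed round connector, 25 mm across, 32 mm high; bystander, origin at the centre of its underside
- screwdriver: small screwdriver lying down, 184 x 17 mm; bystander, origin near the middle of its length, on its underside
- wrench: open-ended spanner lying flat, 150 x 30 x 5 mm; bystander, origin near the middle of its length, on its underside
- vial: small upright dropper bottle, 31 mm across, 94 mm high; bystander, origin at the centre of its underside
- turret_top (a point): centre of the top of the aluminium turret (28 mm across) that the indicator pin rises from, 55 mm above the bench, at pump y +78 mm

How it is judged:
By the outcome, as a careful person would: the job done as asked, in the order asked, and still so for the second after the job is handed in, with the robot touching nothing.
It also fails if it takes over 51 s, if anything falls off the work surface, if the arm or the gripper's body presses on something with over 40 N, if the wrist force passes 120 N, or if a joint passes its speed limit or range.

ROBOT

A 6-joint arm with a two-finger parallel gripper is mounted at the origin on a cart in front of the work surface, level with it; the furniture and walls round the work are solid. World frame = base frame: x ahead of the robot, y to its left, z up, the work surface at z = 0. Lengths are in mm, angles in rad, forces in N, time in s.
With the tool pointing down it reaches from about 400 to 925 mm from the base axis. Payload 12.5 kg.
Tool frame: the origin (TCP) lies at the very end of the fingers, on their centre line; the grasp point (between the pads) lies 19 mm behind it; z points along the fingers, y is the line along which they close (so a half turn about z gives the same grasp; the last joint's range is limited). The gripper opens to 95 mm and grips with 3 to 60 N. Pads are 20 mm wide; open, the fingers measure 119 mm over their backs; the gripper's body (75 mm by 180 mm) begins 59 mm behind the grasp point.
Start: joints at [-1.328, 0.491, 1.559, -0, 1.092, -0.106], TCP at [213.63, -587.375, 214.661] pointing down, gripper open.
Joint ranges: [-3.1, 3.1], [-0.84, 2.19], [0.05, 2.79], [-1.13, 4.28], [0.06, 2.93], [-2.69, 2.69]. Speed limits (rad/s): [2.22, 2.22, 2.79, 3.14, 3.14, 3.14].

INTERFACE

Orientations are given as [roll, pitch, yaw] about the fixed x, y, z axes, in that order (R = Rz(yaw) Ry(pitch) Rx(roll)).
In Python, from cell import state, imaging, env, spot_in, mark_of gives the robot as it stands. The module is installed in compiled form; this text tells all that it offers.
- The arm moves only by the tool step_arm, never from a script. Its argument "increments" is a list of rows, each an object with "slide": the shift along the tool's x, y, z in m, a list of three; "roll": the turn about the tool's z in rad. A call has 1 to 5 rows; each row is the pose to reach, as a shift and turn from the pose commanded when the call began, along the tool's axes at that moment; what a row does not reach only later rows make up. A row lasts 1/8 s, in which the tool goes at most 62.5 mm and 10.7 degrees, less where a joint would pass 70% of its speed; a pose out of reach is approached as far as the arm can. A call with a gripper value outside its range is refused whole. "fingers" is the opening, from 0 (shut) to 1 (fully open), set as the call begins (left out, the last holds). The fingers move at their own pace and stop on an object; the grip force is fixed at half the most. Time passes only in rows, so rows that repeat a pose let the fingers close. It gives the time, the measured TCP pose, the force, the opening and the grip force at its end, in the units of the state.
- state(): the state, without advancing time (a new reading comes with each control period).
- imaging.read_camera(name): name is "scene" or "top" or "wrist"; returns a dict with "color" (480x640x3 uint8, red, green, blue), "z_map" (480x640 float32, mm along the optical axis (not along the pixel's ray), 0 where there is no reading), "intrinsics" (3x3 intrinsics, pixels), "camera_from_world" (4x4, takes a point from world to camera coordinates). Camera axes: x right, y up, looking along -z (the intrinsics and any distortion apply to the point x, -y, -z); pixel columns grow to the right and rows downward; lengths in mm; the calibration is good to about 2 mm. A picture is of the moment at which its call begins.
- env.job_done(): hands the job in; it is judged then, once.
Trained networks look in the newest picture that a camera, given by its name, has taken for a name from the list of things; names that differ only in an ending like _2 or _b are one class to them, and where a whole thing is asked for, a point or a joint stands for the part that bears it (a point fixed in the world has none). Each returns a list of dicts, best first, with "confidence" (0 to 1); they miss things now and then, are a little off and sometimes report something else, mostly with a low value. They report only what shows in the picture. A call takes as long as a camera call.
- spot_in(camera, target): "bbox" ([left, top, right, bottom] in pixels, round what is visible of it).
- mark_of(camera, target): "uv" ([column, row] in pixels: a listed point, or the origin of a listed thing).
The state is a dict: "t": time; "joints": joint angles; "qvel": joint speeds; "tau": joint torques, N m; "eef_pos": TCP position; "tcp_rot": TCP orientation; "ft_force": force on the tool from outside, world axes, zero at the start; "moment": the same for the moment, N m; "opening": opening from 0.0 (shut) to 1.0 (fully open); "grip_force": force on a finger pad.
Only numpy, scipy, OpenCV 4.12 (cv2) and the standard library are available. Lean on these libraries where they do the work, as an engineer would, in place of code of your own. Each camera call takes 0.05 s, during which the arm holds its last target. There are 200 camera calls.

## Working session

There is one attempt and no reset: what is moved stays moved. The work goes in short steps, Python scripts to look and compute and a tool call to move; the robot and the scene stay as the last step left them, time stands still between calls to the robot, and variables do not carry over. Pictures are saved under pics/ and viewed, at most 10 in all, crops included, and the job is handed in when it is done.

Besides the shell and the picture viewer there is one more tool, called after ">>>" as a command line: name --argument value ..., lists and objects as JSON in quotes. step_arm: Moves the arm, as the interface text tells. Its arguments: {"type":"object","properties":{"increments":{"type":"array"},"fingers":{"type":"number"}},"required":["increments"]}

```bash
mkdir -p pics; cat > h.py <<'E'
import numpy as np, cv2
from cell import state, imaging, env, spot_in, mark_of
def cam(n):
    return imaging.read_camera(n)
def ray(c,uv):
    K=np.array(c["intrinsics"]);T=np.linalg.inv(np.array(c["camera_from_world"]))
    p=np.linalg.inv(K)@[uv[0],uv[1],1]; d=np.array([p[0],-p[1],-p[2]])
    return T[:3,3],T[:3,:3]@d
def atz(c,uv,z):
    o,d=ray(c,uv); return o+d*(z-o[2])/d[2]
def atd(c,uv):
    u,v=int(round(uv[0])),int(round(uv[1]))
    w=c["z_map"][max(v-1,0):v+2,max(u-1,0):u+2]; w=w[w>0]
    o,d=ray(c,uv); return o+d*np.median(w) if len(w) else None
def proj(c,P):
    q=np.array(c["camera_from_world"])@np.append(P,1); k=np.array(c["intrinsics"])@[q[0],-q[1],-q[2]]
    return k[:2]/k[2]
def save(c,f): cv2.imwrite("pics/"+f,c["color"][:,:,::-1])
E
python3 - <<'E'
from h import *
np.set_printoptions(precision=1,suppress=True)
print(state())
Z=dict(plunger_top=130.5,lock_tab=112.5,turret_top=55,pin_tip=62,vial=0,grease_tin=0,screwdriver=0,wrench=0,test_plug=0,connector_loose=0,pump=0)
for n in("top","scene"):
    c=cam(n);save(c,n+"0.png");print(n,np.linalg.inv(c["camera_from_world"])[:3,3])
    for k,z in Z.items():
        for m in mark_of(n,k)[:2]: print(k,round(m["confidence"],2),np.round(m["uv"],1),atz(c,m["uv"],z),atd(c,m["uv"]))
E
```

```text
{'t': 0.0, 'joints': array([-1.3,  0.5,  1.6, -0. ,  1.1, -0.1]), 'qvel': array([-0.,  0., -0., -0.,  0., -0.]), 'tau': array([  0. , -61.3, -25.8,   0.1,   0. ,  -0. ]), 'eef_pos': array([ 213.6, -587.1,  214.1]), 'tcp_rot': array([-3.1, -0. ,  0.3]), 'ft_force': array([0.1, 1.4, 0.3]), 'moment': array([0., 0., 0.]), 'grip_force': 0.0, 'opening': 0.998481446644112}
top [551.9  99.1 968.3]
plunger_top 0.51 [332.  234.7] [626.3  91.4 130.5] [626.2  91.4 131.5]
lock_tab 0.64 [372.6 219.5] [653.   19.4 112.5] [651.5  20.5 124.9]
turret_top 0.69 [287.4 248.3] [609.5 174.7  55. ] [608.9 174.   64.2]
turret_top 0.41 [331.9 233.3] [635.7  90.8  55. ] [628.6  91.5 131.8]
pin_tip 0.44 [286.9 249.3] [607.2 175.1  62. ] [607.6 175.6  55.9]
pin_tip 0.36 [302.4 198.5] [701.8 144.4  62. ] [709.1 146.6  17.7]
vial 0.58 [272.1 183.2] [744.6 207.8   0. ] [733.7 201.7  54.6]
grease_tin 0.57 [315.3 290.9] [527.7 125.7   0. ] [528.3 125.   25.4]
screwdriver 0.7 [303.1 199.7] [709.6 146.2   0. ] [706.7 145.3  17.2]
wrench 0.62 [326.5 167.9] [772.8  97.9   0. ] [771.3  97.9   6.2]
test_plug 0.46 [357.7 272.7] [561.6  41.4   0. ] [561.3  43.2  30.5]
connector_loose 0.5 [359.5 186. ] [734.2  32.9   0. ] [730.   34.4  22.5]
pump 0.94 [330.1 235.8] [635.8  94.    0. ] [624.4  94.7 131.2]
scene [ 841.5 -452.1  707.9]
plunger_top 0.8 [295.4 251.2] [628.5  91.8 130.5] [629.   90.4 131.9]
lock_tab 0.82 [288.6 297.5] [646.2   9.1 112.5] [644.6  12.9 107.6]
turret_top 0.8 [302.3 247.8] [609.9 175.4  55. ] [637.3 101.1 132.3]
vial 0.7 [376.1 279.5] [753.2 189.6   0. ] [753.6 186.3   3.6]
screwdriver 0.73 [346.7 292.5] [708.3 140.9   0. ] [711.4 127.2  16.4]
wrench 0.7 [341.3 343. ] [729.5  29.5   0. ] [732.7  15.7  20.3]
wrench 0.68 [374.  317.7] [770.2  99.1   0. ] [770.9  93.3   7.5]
connector_loose 0.67 [341.4 340.9] [728.5  33.7   0. ] [732.7  15.6  26.4]
pump 0.59 [302.2 299.5] [634.8  99.5   0. ] [665.1  18.7 103.7]
```

View images.

View pics/top0.png

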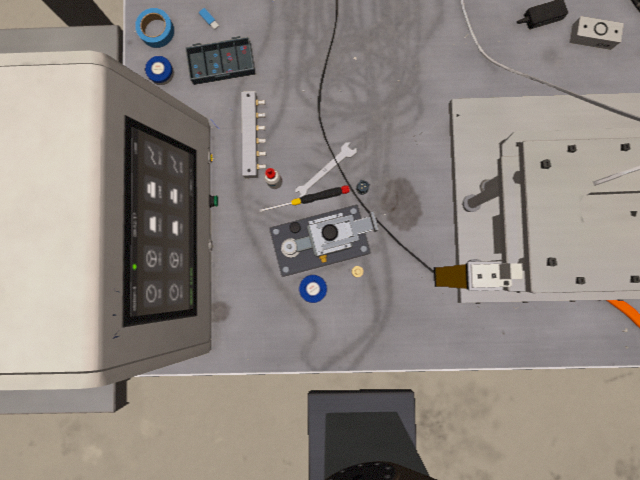

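View pics/scene0.png

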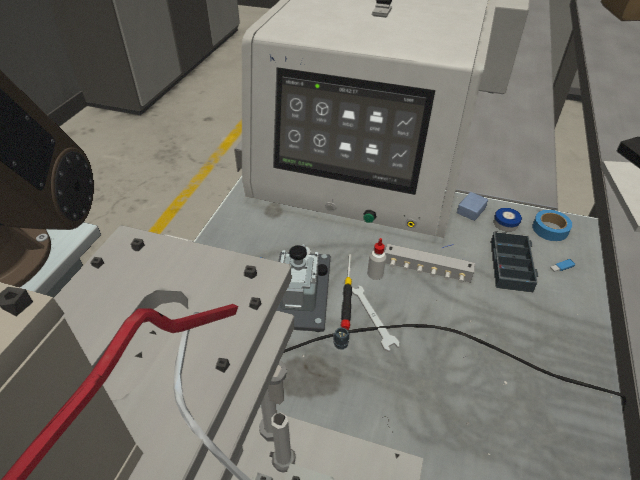

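```bash
python3 - <<'E'
from h import *
np.set_printoptions(precision=1,suppress=True,linewidth=200)
s=state();print(s["t"],s["eef_pos"],np.array2string(s["tcp_rot"],precision=4))
def cloud(n):
    c=cam(n);z=c["z_map"];v,u=np.nonzero(z>0)
    K=np.array(c["intrinsics"]);T=np.linalg.inv(c["camera_from_world"]);d=z[v,u]
    p=np.linalg.inv(K)@np.stack([u,v,np.ones_like(u)])*d
    return (T[:3,:3]@(p*np.array([[1],[-1],[-1]]))).T+T[:3,3]
for n in("top","scene"):
    P=cloud(n)
    H=P[(np.hypot(P[:,0]-628,P[:,1]-92)<25)&(P[:,2]>123)&(P[:,2]<137)]
    print(n,"head",len(H),H.mean(0),(H.min(0)+H.max(0))/2,H.max(0)-H.min(0))
    Tb=P[(np.hypot(P[:,0]-648,P[:,1]-14)<28)&(P[:,2]>116)&(P[:,2]<132)]
    print("tab",len(Tb),Tb.mean(0));
    if n=="top": print(Tb)
    tu=P[(np.hypot(P[:,0]-609,P[:,1]-174)<12)&(P[:,2]>48)&(P[:,2]<80)];print("turret",len(tu),tu.mean(0),tu[:,2].max())
    if n=="top":
        print("heights rows x 200..800, cols y 300..-700 step 50")
        for x in range(200,850,50): print(x,[int(max(P[(abs(P[:,0]-x)<25)&(abs(P[:,1]-y)<25),2],default=-9)) for y in range(300,-701,-50)])
E
```

```text
1.2 [ 213.6 -587.4  214.7] [3.1416 0.     0.3488]
top head 231 [630.8  96.6 130.5] [631.3  96.4 129.8] [28.  27.8  9.7]
tab 77 [649.9  19.1 124.1]
[[666.7  22.6 122.6]
 [666.4  21.  124.2]
 [664.9  24.4 123. ]
 [664.1  23.2 128.7]
 [664.3  21.3 126.9]
 [664.9  19.2 122.3]
 [662.8  24.8 126.2]
 [663.5  22.5 120.5]
 [662.9  21.1 124.3]
 [662.8  19.5 125. ]
 [661.6  24.5 122.1]
 [661.1  23.  125.5]
 [661.1  21.2 124.8]
 [661.2  19.4 123.9]
 [659.9  24.5 121.7]
 [659.4  23.  124.6]
 [659.5  21.2 123.8]
 [659.2  19.7 125.7]
 [657.8  23.  123.7]
 [657.7  21.3 124.1]
 [657.6  19.6 124.8]
 [657.5  17.9 125.2]
 [656.2  23.  123.1]
 [656.   21.4 124.4]
 [655.8  19.7 125.4]
 [656.   17.8 123.5]
 [654.7  22.8 121.1]
 [654.   21.6 126.3]
 [653.9  19.9 126.6]
 [654.   18.  125.2]
 [653.3  22.6 117.9]
 [652.4  21.5 124.9]
 [652.3  19.9 125.6]
 [652.4  18.  124.4]
 [652.4  16.2 123.6]
 [650.5  21.7 126.3]
 [650.6  19.9 124.9]
 [650.7  18.  123.7]
 [650.6  16.3 124. ]
 [649.1  21.5 123.3]
 [649.   19.8 123.6]
 [648.7  18.3 126.2]
 [649.1  16.2 122.5]
 [647.6  21.4 121.7]
 [647.   20.1 126.3]
 [647.2 
[... 1374 characters left out ...]
, -9]
550 [80, 6, 25, 29, 29, 37, 6, 5, 309, 376, 373, 373, 367, -9, -9, -9, -9, -9, -9, -9, -9]
600 [77, 5, 65, 91, 133, 102, 20, 11, 12, 367, 369, 369, 367, 294, -9, -9, -9, -9, -9, -9, -9]
650 [78, 6, 53, 101, 134, 102, 128, 10, 4, 368, 368, 389, 366, 295, -9, -9, -9, -9, -9, -9, -9]
700 [82, 11, 16, 20, 21, 35, 34, 5, 5, 375, 373, 388, 368, -9, -9, -9, -9, -9, -9, -9, -9]
750 [79, 38, 96, 10, 20, 35, 33, 5, 5, 54, 92, 93, -9, 309, -9, -9, -9, -9, -9, -9, -9]
800 [79, 34, 25, 6, 11, 9, 5, 6, 4, 55, 92, 97, 254, 281, 93, 95, 52, -9, -9, -9, -9]
scene head 214 [632.3  90.7 130.1] [631.3  93.3 128.9] [28.2 29.1 11.8]
tab 113 [653.1  15.4 122.4]
turret 21 [615.6 172.6  62.7] 70.29367815397131
```

```bash
cat >> h.py <<'E'
from scipy.spatial.transform import Rotation as R
def sl(pts,n=62,s=None):
    s=s or state(); M=R.from_euler("xyz",s["tcp_rot"]).as_matrix()
    for p in pts:
        d=M.T@(np.array(p)-s["eef_pos"])/1000; print(p,np.round(d,4))
E
python3 - <<'E'
from h import *
sl([(230,-550,275),(240,-510,320),(255,-465,360),(275,-415,390),(295,-360,410)])
c=cam("top");z=c["z_map"];v,u=np.nonzero(z>0)
K=np.array(c["intrinsics"]);T=np.linalg.inv(c["camera_from_world"])
P=(T[:3,:3]@(np.linalg.inv(K)@np.stack([u,v,np.ones_like(u)])*z[v,u]*np.array([[1],[-1],[-1]]))).T+T[:3,3]
F=P[(P[:,2]>150)&(P[:,1]<0)&(P[:,0]>450)]
for x in range(480,820,20):
    g=F[abs(F[:,0]-x)<10]
    if len(g): print(x,g[:,1].max().round(),g[g[:,1].argmax(),2].round(),g[:,1].min().round())
E
```

```text
(230, -550, 275) [ 0.0282 -0.0295 -0.0603]
(240, -510, 320) [ 0.0512 -0.0637 -0.1053]
(255, -465, 360) [ 0.0807 -0.1008 -0.1453]
(275, -415, 390) [ 0.1166 -0.141  -0.1753]
(295, -360, 410) [ 0.1542 -0.1858 -0.1953]
520 -146.0 363.0 -275.0
540 -88.0 302.0 -277.0
560 -88.0 303.0 -279.0
580 -114.0 296.0 -280.0
600 -145.0 287.0 -282.0
620 -145.0 367.0 -328.0
640 -145.0 364.0 -328.0
660 -144.0 290.0 -329.0
680 -145.0 365.0 -287.0
700 -145.0 283.0 -288.0
720 -145.0 288.0 -290.0
760 -326.0 304.0 -330.0
780 -325.0 260.0 -331.0
800 -323.0 225.0 -330.0
```

>>> step_arm --increments '[{"slide": [0.028, -0.03, -0.06], "roll": -0.18}, {"slide": [0.051, -0.064, -0.105], "roll": -0.36}, {"slide": [0.081, -0.101, -0.145], "roll": -0.54}, {"slide": [0.117, -0.141, -0.175], "roll": -0.72}, {"slide": [0.154, -0.186, -0.195], "roll": -0.9}]' --fingers 0

```text
t: 1.98
eef_pos: [293.2, -363.8, 409.1]
tcp_rot: [3.14, 0.001, 1.254]
ft_force: [0.7, -0.5, 1.7]
opening: 0.534
grip_force: 0.0
```

```bash
python3 - <<'E'
from h import *
s=state();print(s["t"],s["eef_pos"],s["tcp_rot"],s["joints"],s["opening"])
sl([(320,-300,425),(355,-240,430),(390,-180,430),(420,-120,430),(465,-70,430)])
E
```

```text
1.975 [ 293.22027992 -363.79666345  409.06542268] [3.14016104e+00 1.15007972e-03 1.25410185e+00] [-1.03395958e+00  1.04071402e-01  1.60513806e+00  7.50656910e-05
  1.43054834e+00 -7.17276352e-01] 0.53393233792995
(320, -300, 425) [ 0.0689  0.0056 -0.016 ]
(355, -240, 430) [ 0.1369  0.0202 -0.0211]
(390, -180, 430) [ 0.2048  0.0348 -0.0211]
(420, -120, 430) [ 0.2711  0.0446 -0.0212]
(465, -70, 430) [ 0.3327  0.0718 -0.0212]
```

>>> step_arm --increments '[{"slide": [0.062, 0.005, -0.016], "roll": -0.18}, {"slide": [0.123, 0.018, -0.021], "roll": -0.36}, {"slide": [0.184, 0.03, -0.021], "roll": -0.54}, {"slide": [0.245, 0.04, -0.021], "roll": -0.57}, {"slide": [0.305, 0.06, -0.021], "roll": -0.57}]'

```text
t: 2.6
eef_pos: [445.8, -94.0, 429.2]
tcp_rot: [3.141, 0.001, 1.819]
ft_force: [0.4, -1.1, 0.4]
opening: 0.025
grip_force: 0.0
```

```bash
python3 - <<'E'
from h import *
s=state();print(s["t"],s["eef_pos"],s["tcp_rot"],s["joints"],s["opening"])
sl([(500,-60,430),(560,-30,430),(615,-15,420),(650,-12,375),(656,-12,315)])
E
```

```text
2.6 [445.80521501 -93.96986087 429.16669773] [3.14051638e+00 9.55825634e-04 1.81929573e+00] [-3.52790676e-01  7.69970248e-02  1.58592908e+00 -1.80113491e-04
  1.47723834e+00 -6.01273894e-01] 0.025285209549890778
(500, -60, 430) [ 0.0196  0.0609 -0.0008]
(560, -30, 430) [ 0.0339  0.1264 -0.0007]
(615, -15, 420) [0.0349 0.1834 0.0093]
(650, -12, 375) [0.0293 0.218  0.0544]
(656, -12, 315) [0.0279 0.2238 0.1144]
```

>>> step_arm --increments '[{"slide": [0.019, 0.058, 0]}, {"slide": [0.034, 0.118, 0]}, {"slide": [0.033, 0.178, 0.009]}, {"slide": [0.029, 0.218, 0.054]}, {"slide": [0.028, 0.225, 0.114]}]'

```text
invalid input at $.increments[0]: expected keys slide, roll
```

```bash
python3 - <<'E'
from h import *
np.set_printoptions(precision=2,suppress=True)
s=state();print(s["t"],s["eef_pos"],s["tcp_rot"],s["joints"],s["opening"])
sl([(657,-12,200),(657,-12,150)])
c=cam("wrist");save(c,"w1.png")
for k,z in dict(plunger_top=130.5,lock_tab=112.5,turret_top=55,pin_tip=62).items():
    for m in mark_of("wrist",k)[:2]: print(k,round(m["confidence"],2),np.round(m["uv"],1),atz(c,m["uv"],z),atd(c,m["uv"]))
E
```

```text
2.6 [445.81 -93.97 429.17] [3.14 0.   1.82] [-0.35  0.08  1.59 -0.    1.48 -0.6 ] 0.025285209549890778
(657, -12, 200) [0.03 0.22 0.23]
(657, -12, 150) [0.03 0.22 0.28]
plunger_top 0.76 [522.8  81.8] [630.83  93.85 130.5 ] [630.54  93.67 131.18]
plunger_top 0.47 [478.4  98. ] [588.48  65.49 130.5 ] [601.86  73.16  91.61]
lock_tab 0.76 [503.4 159.2] [648.47  10.2  112.5 ] [658.58  11.9   90.26]
turret_top 0.89 [501.   23.8] [611.76 170.22  55.  ] [608.22 166.43  65.45]
pin_tip 0.62 [505.5  20.2] [613.35 172.83  62.  ] [611.92 171.29  66.12]
```

View pics/w1.png

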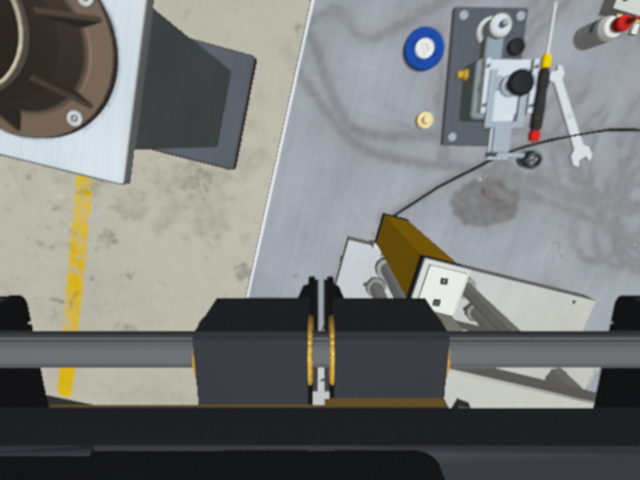

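>>> step_arm --increments '[{"slide": [0.019, 0.058, 0], "roll": 0}, {"slide": [0.034, 0.118, 0], "roll": 0}, {"slide": [0.033, 0.178, 0.009], "roll": 0}, {"slide": [0.029, 0.218, 0.054], "roll": 0}, {"slide": [0.028, 0.225, 0.114], "roll": 0}]'

```text
t: 3.48
eef_pos: [658.4, -15.6, 312.8]
tcp_rot: [3.14, 0.001, 1.817]
ft_force: [-0.3, 0.2, -1.2]
opening: 0.006
grip_force: 0.0
```

```bash
python3 - <<'E'
from h import *
np.set_printoptions(precision=4,suppress=True)
s=state();print(s["t"],s["eef_pos"],s["tcp_rot"],s["joints"],s["opening"])
sl([(657,-12,200),(657,-12,150),(657,-12,105)])
c=cam("wrist");save(c,"w2.png")
for k,z in dict(plunger_top=130.5,lock_tab=112.5,turret_top=55,pin_tip=62).items():
    for m in mark_of("wrist",k)[:2]: print(k,round(m["confidence"],2),np.round(m["uv"],1),atz(c,m["uv"],z),atd(c,m["uv"]))
E
```

```text
3.475 [658.4243 -15.6363 312.8494] [3.1403 0.0007 1.8168] [-0.1239  0.4678  1.3332 -0.0002  1.3391 -0.3699] 0.00581977037079436
(657, -12, 200) [ 0.004  -0.0006  0.1128]
(657, -12, 150) [ 0.004  -0.0007  0.1628]
(657, -12, 105) [ 0.004  -0.0008  0.2078]
plunger_top 0.62 [318.5  93.7] [628.7048  90.8636 130.5   ] [628.7238  90.7968 131.0953]
plunger_top 0.59 [319.7 187.5] [648.9066  14.3336 130.5   ] [649.0741  13.64   123.8889]
lock_tab 0.8 [319.5 186.4] [648.9284  13.4019 112.5   ] [648.6313  14.6603 124.7975]
turret_top 0.63 [324.8  17.8] [615.335  168.8779  55.    ] [615.5561 167.8231  58.8397]
pin_tip 0.62 [322.1   8. ] [611.1344 174.5266  62.    ] [610.6643 176.5349  55.1391]
```

View pics/w2.png

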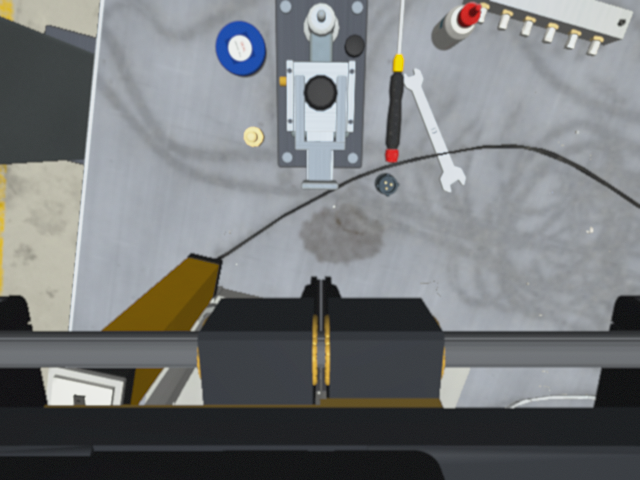

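>>> step_arm --increments '[{"slide": [0, -0.002, 0.055], "roll": 0}, {"slide": [0, -0.002, 0.11], "roll": 0}, {"slide": [0, -0.002, 0.165], "roll": 0}, {"slide": [0, -0.002, 0.207], "roll": 0}, {"slide": [0, -0.002, 0.207], "roll": 0}]'

```text
t: 4.35
eef_pos: [654.8, -14.9, 108.1]
tcp_rot: [-3.141, -0.0, 1.818]
ft_force: [0.7, -0.2, 0.6]
opening: 0.005
grip_force: 0.0
```

>>> step_arm --increments '[{"slide": [0.004, 0, 0], "roll": 0}, {"slide": [0.008, 0, 0], "roll": 0}, {"slide": [0.012, 0, 0], "roll": 0}, {"slide": [0.014, 0, 0], "roll": 0}]'

```text
t: 4.85
eef_pos: [651.4, -0.2, 108.3]
tcp_rot: [3.141, 0.0, 1.819]
ft_force: [-0.4, 0.1, 0.3]
opening: 0.002
grip_force: 0.0
```

>>> step_arm --increments '[{"slide": [0.002, 0, 0], "roll": 0}, {"slide": [0.004, 0, 0], "roll": 0}, {"slide": [0.006, 0, 0], "roll": 0}, {"slide": [0.008, 0, 0], "roll": 0}]'

```text
t: 5.35
eef_pos: [649.5, 7.1, 107.7]
tcp_rot: [3.141, 0.0, 1.819]
ft_force: [1.5, -1.3, 1.4]
opening: 0.002
grip_force: 1.1
```

>>> step_arm --increments '[{"slide": [0.003, 0, 0], "roll": 0}, {"slide": [0.006, 0, 0], "roll": 0}, {"slide": [0.009, 0, 0], "roll": 0}, {"slide": [0.012, 0, 0], "roll": 0}]'

```text
t: 5.85
eef_pos: [646.5, 19.0, 107.5]
tcp_rot: [3.141, 0.0, 1.819]
ft_force: [1.9, -1.7, 1.5]
opening: 0.004
grip_force: 1.1
```

>>> step_arm --increments '[{"slide": [0.0015, 0, 0], "roll": 0}, {"slide": [0.003, 0, 0], "roll": 0}]'

```text
t: 6.1
eef_pos: [645.7, 21.8, 107.5]
tcp_rot: [3.141, 0.0, 1.819]
ft_force: [2.8, -1.2, 0.6]
opening: 0.003
grip_force: 1.0
```

>>> step_arm --increments '[{"slide": [0.001, 0, 0], "roll": 0}, {"slide": [0.002, 0, 0], "roll": 0}]'

```text
t: 6.35
eef_pos: [645.2, 23.6, 107.5]
tcp_rot: [-3.142, 0.0, 1.819]
ft_force: [1.6, -1.5, 1.1]
opening: 0.004
grip_force: 1.0
```

>>> step_arm --increments '[{"slide": [0.001, 0, 0], "roll": 0}, {"slide": [0.001, 0, 0], "roll": 0}]'

```text
t: 6.6
eef_pos: [645.1, 24.0, 107.6]
tcp_rot: [3.141, 0.001, 1.819]
ft_force: [2.9, -5.7, 1.1]
opening: 0.005
grip_force: 2.9
```

>>> step_arm --increments '[{"slide": [0.001, 0, 0], "roll": 0}, {"slide": [0.001, 0, 0], "roll": 0}]'

```text
t: 6.85
eef_pos: [645.1, 24.1, 107.7]
tcp_rot: [3.141, 0.002, 1.819]
ft_force: [3.2, -10.4, 0.9]
opening: 0.003
grip_force: 5.4
```

>>> step_arm --increments '[{"slide": [-0.012, 0, 0], "roll": 0}, {"slide": [-0.012, 0.001, -0.042], "roll": 0}, {"slide": [-0.008, 0.002, -0.045], "roll": 0}, {"slide": [0.034, 0.002, -0.045], "roll": 0}, {"slide": [0.069, 0.002, -0.045], "roll": 0}]'

```text
t: 7.48
eef_pos: [628.7, 93.9, 151.7]
tcp_rot: [-3.14, -0.001, 1.818]
ft_force: [0.5, -0.4, -0.3]
opening: 0.001
grip_force: 0.0
```

```bash
python3 - <<'E'
from h import *
np.set_printoptions(precision=4,suppress=True)
s=state();print(s["t"],s["eef_pos"],s["tcp_rot"])
sl([(629.8,92.5,128.5),(630.5,94,128.5)])
for n in("top","scene"):
  c=cam(n)
  if n=="scene": save(c,"s3.png");im=c["color"][220:340,230:390,::-1];cv2.imwrite("pics/s3c.png",cv2.resize(im,(800,600),interpolation=cv2.INTER_CUBIC))
  for k,z in dict(lock_tab=112.5,turret_top=55,pin_tip=62,plunger_top=130.5).items():
    for m in mark_of(n,k)[:1]: print(n,k,round(m["confidence"],2),np.round(m["uv"],1),atz(c,m["uv"],z),atd(c,m["uv"]))
E
```

```text
7.475 [628.7388  93.8594 151.6697] [-3.1399 -0.0007  1.8183]
(629.8, 92.5, 128.5) [-0.0016  0.0007  0.0232]
(630.5, 94, 128.5) [-0.0003  0.0018  0.0232]
scene lock_tab 0.83 [291.9 284.7] [642.0767  35.5834 112.5   ] [641.8795  36.0658 111.911 ]
scene turret_top 0.55 [299.8 247.7] [605.373  174.2233  55.    ] [633.3018 100.129  132.2426]
scene plunger_top 0.6 [297.  251.7] [631.3978  91.4672 130.5   ] [631.9186  90.1195 131.9316]
```

View pics/s3c.png

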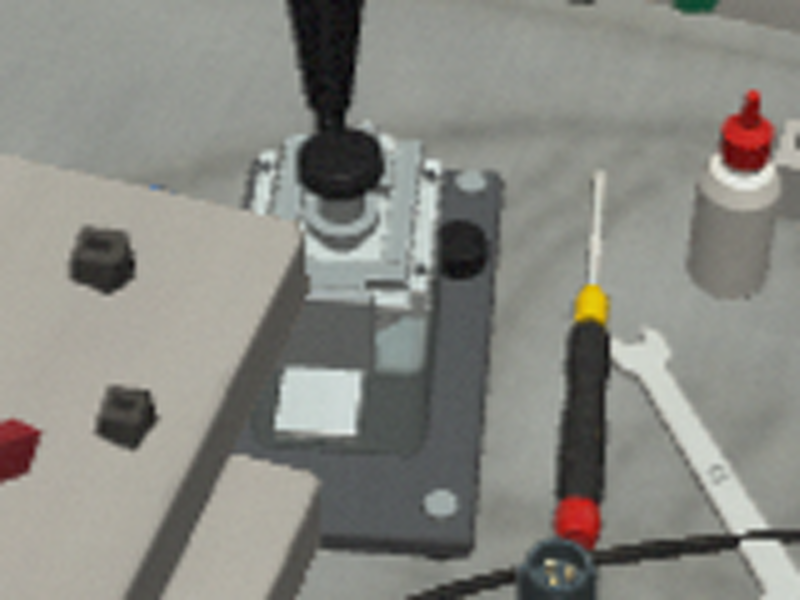

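>>> step_arm --increments '[{"slide": [0, 0.001, 0.018], "roll": 0}, {"slide": [0, 0.001, 0.026], "roll": 0}, {"slide": [0, 0.001, 0.033], "roll": 0}, {"slide": [0, 0.001, 0.038], "roll": 0}, {"slide": [0, 0.001, 0.04], "roll": 0}]'

```text
t: 8.6
eef_pos: [630.7, 92.9, 112.5]
tcp_rot: [-3.141, 0.0, 1.819]
ft_force: [-2.6, -2.0, 8.2]
opening: 0.004
grip_force: 4.0
```

>>> step_arm --increments '[{"slide": [0, 0, 0.002], "roll": 0}, {"slide": [0, 0, 0.003], "roll": 0}, {"slide": [0, 0, 0.003], "roll": 0}]'

```text
t: 8.98
eef_pos: [630.8, 92.9, 110.7]
tcp_rot: [3.141, 0.001, 1.819]
ft_force: [-4.5, -2.1, 15.5]
opening: 0.005
grip_force: 7.8
```

>>> step_arm --increments '[{"slide": [0, 0, -0.009], "roll": 0}, {"slide": [0, 0, -0.018], "roll": 0}, {"slide": [0, 0, -0.027], "roll": 0}, {"slide": [0, 0, -0.027], "roll": 0}, {"slide": [0, 0, -0.027], "roll": 0}]'

```text
t: 9.6
eef_pos: [630.4, 93.3, 136.0]
tcp_rot: [-3.141, -0.0, 1.819]
ft_force: [0.6, -0.4, -0.1]
opening: 0.005
grip_force: 0.0
```

>>> step_arm --increments '[{"slide": [0, 0, 0.008], "roll": 0}, {"slide": [0, 0, 0.015], "roll": 0}, {"slide": [0, 0, 0.022], "roll": 0}, {"slide": [0, 0, 0.027], "roll": 0}, {"slide": [0, 0, 0.027], "roll": 0}]'

```text
t: 10.22
eef_pos: [631.0, 93.3, 110.7]
tcp_rot: [3.14, 0.0, 1.819]
ft_force: [-4.1, -0.9, 16.8]
opening: 0.006
grip_force: 8.3
```

>>> step_arm --increments '[{"slide": [0, 0, -0.009], "roll": 0}, {"slide": [0, 0, -0.018], "roll": 0}, {"slide": [0, 0, -0.027], "roll": 0}, {"slide": [0, 0, -0.027], "roll": 0}, {"slide": [0, 0, -0.027], "roll": 0}]'

```text
t: 10.85
eef_pos: [630.3, 93.1, 136.0]
tcp_rot: [-3.141, -0.0, 1.819]
ft_force: [0.5, -0.6, 0.5]
opening: 0.004
grip_force: 0.0
```

>>> step_arm --increments '[{"slide": [0, 0, 0.008], "roll": 0}, {"slide": [0, 0, 0.015], "roll": 0}, {"slide": [0, 0, 0.022], "roll": 0}, {"slide": [0, 0, 0.027], "roll": 0}, {"slide": [0, 0, 0.027], "roll": 0}]'

```text
t: 11.48
eef_pos: [631.0, 93.2, 110.7]
tcp_rot: [3.14, 0.0, 1.819]
ft_force: [-4.0, 0.4, 17.1]
opening: 0.004
grip_force: 8.4
```

>>> step_arm --increments '[{"slide": [0, 0, -0.009], "roll": 0}, {"slide": [0, 0, -0.018], "roll": 0}, {"slide": [0, 0, -0.027], "roll": 0}, {"slide": [0, 0, -0.027], "roll": 0}, {"slide": [0, 0, -0.027], "roll": 0}]'

```text
t: 12.1
eef_pos: [630.3, 93.1, 136.0]
tcp_rot: [-3.141, -0.0, 1.819]
ft_force: [0.1, 0.8, -1.3]
opening: 0.002
grip_force: 0.0
```

```bash
python3 - <<'E'
from h import *
np.set_printoptions(precision=2,suppress=True)
s=state();print(s["t"],s["eef_pos"],s["tcp_rot"])
for n in("wrist","top","scene"):
  c=cam(n)
  save(c,n+"4.png")
  for k,z in dict(lock_tab=112.5,turret_top=55,pin_tip=90,plunger_top=130.5).items():
    for m in mark_of(n,k)[:1]: print(n,k,round(m["confidence"],2),np.round(m["uv"],1),atz(c,m["uv"],z),atd(c,m["uv"]))
E
```

```text
12.1 [630.34  93.15 135.96] [-3.14 -0.    1.82]
wrist lock_tab 0.86 [321.8 383.6] [644.75  33.22 112.5 ] [631.57  84.48 190.77]
wrist turret_top 0.75 [327.4 128.1] [613.65 170.29  55.  ] [613.42 168.71  93.62]
top lock_tab 0.39 [275.2 181. ] [726.03 189.6  112.5 ] [658.15 154.33 446.05]
scene lock_tab 0.83 [291.9 286.6] [643.45  31.82 112.5 ] [641.53  36.5  106.74]
scene turret_top 0.66 [303.1 251.1] [614.25 167.53  55.  ] [640.76  95.22 131.2 ]
scene pin_tip 0.41 [303.2 233.3] [611.46 178.27  90.  ] [613.87 171.67  96.47]
scene plunger_top 0.83 [297.5 255.6] [635.21  83.18 130.5 ] [635.28  82.98 130.71]
```

>>> step_arm --increments '[{"slide": [0, 0, 0.008], "roll": 0}, {"slide": [0, 0, 0.015], "roll": 0}, {"slide": [0, 0, 0.022], "roll": 0}, {"slide": [0, 0, 0.027], "roll": 0}, {"slide": [0, 0, 0.027], "roll": 0}]'

```text
t: 13.48
eef_pos: [631.2, 93.2, 110.7]
tcp_rot: [3.14, 0.0, 1.819]
ft_force: [-2.5, 0.2, 14.3]
opening: 0.007
grip_force: 7.5
```

>>> step_arm --increments '[{"slide": [0, 0, -0.009], "roll": 0}, {"slide": [0, 0, -0.018], "roll": 0}, {"slide": [0, 0, -0.027], "roll": 0}, {"slide": [0, 0, -0.06], "roll": 0}, {"slide": [-0.02, 0, -0.11], "roll": 0}]'

```text
t: 14.1
eef_pos: [634.4, 74.4, 218.9]
tcp_rot: [-3.137, -0.001, 1.82]
ft_force: [0.9, -0.3, -0.6]
opening: 0.003
grip_force: 0.0
```

>>> step_arm --increments '[{"slide": [-0.06, 0, -0.04], "roll": 0}, {"slide": [-0.1, 0, -0.08], "roll": 0}, {"slide": [-0.1, 0, -0.08], "roll": 0}]'

```text
t: 14.48
eef_pos: [660.9, -25.9, 302.1]
tcp_rot: [3.138, 0.002, 1.816]
ft_force: [-0.5, 0.2, -0.7]
opening: 0.006
grip_force: 0.0
```

```bash
python3 - <<'E'
from h import *
np.set_printoptions(precision=2,suppress=True)
s=state();print(s["t"],s["eef_pos"],s["tcp_rot"])
for n in("wrist","scene","top"):
  c=cam(n)
  if n!="top":save(c,n+"5.png")
  for k,z in dict(lock_tab=112.5,turret_top=55,pin_tip=95,plunger_top=130.5).items():
    for m in mark_of(n,k)[:1]: print(n,k,round(m["confidence"],2),np.round(m["uv"],1),atz(c,m["uv"],z),atd(c,m["uv"]))
  z=c["z_map"];v,u=np.nonzero(z>0)
  K=np.array(c["intrinsics"]);T=np.linalg.inv(c["camera_from_world"])
  P=(T[:3,:3]@(np.linalg.inv(K)@np.stack([u,v,np.ones_like(u)])*z[v,u]*np.array([[1],[-1],[-1]]))).T+T[:3,3]
  h=np.sort(P[(np.hypot(P[:,0]-612,P[:,1]-170)<13)&(P[:,2]<150),2]);print(n,"pin heights",h[-15:])
  if n=="wrist":
    u,v=proj(c,np.array([612,170,80])).astype(int);print(u,v)
    cv2.imwrite("pics/w5c.png",cv2.resize(c["color"][max(v-60,0):v+60,max(u-80,0):u+80,::-1],(800,600),interpolation=cv2.INTER_CUBIC))
E
```

```text
14.475 [660.95 -25.91 302.08] [3.14 0.   1.82]
wrist lock_tab 0.67 [318.7 152.4] [643.65  33.41 112.5 ] [643.74  32.95  91.15]
wrist turret_top 0.91 [320.6   1. ] [611.9  168.41  55.  ] [612.9 164.2  68.8]
wrist plunger_top 0.75 [320.8  75.8] [630.63  93.02 130.5 ] [630.62  93.02 130.49]
wrist pin heights [65.39 66.25 67.41 67.53 67.69 67.95 68.6  68.8  69.   69.06 69.13 69.76
 69.85 70.66 71.22]
321 -10
scene lock_tab 0.63 [296.2 282.8] [647.24  41.49 112.5 ] [648.68  37.83 116.92]
scene turret_top 0.72 [301.1 247.8] [607.79 174.72  55.  ] [635.25 101.04 131.75]
scene pin_tip 0.5 [302.7 233.4] [612.54 172.64  95.  ] [577.58 268.06   1.38]
scene plunger_top 0.91 [295.3 253.1] [629.83  87.53 130.5 ] [630.17  86.66 131.42]
scene pin heights [91.11 91.59 91.62 92.85 93.27 93.62 93.62 94.58 94.64 94.66 94.68 94.87
 95.74 96.39 97.4 ]
top lock_tab 0.65 [359.7 222.5] [648.24  42.1  112.5 ] [646.83  42.93 125.06]
top turret_top 0.86 [287.5 249. ] [608.18 174.58  55.  ] [608.04 174.38  57.36]
top pin_tip 0.41 [287.7 246.6] [610.01 170.84  95.  ] [610.26 171.14  91.34]
top plunger_top 0.51 [331.5 232.7] [629.8   92.14 130.5 ] [629.75  92.15 131.04]
top pin heights [92.83 92.95 93.06 93.19 93.48 93.57 93.63 94.18 94.28 94.4  94.5  95.27
 95.82 96.17 97.03]
```

View pics/w5c.png

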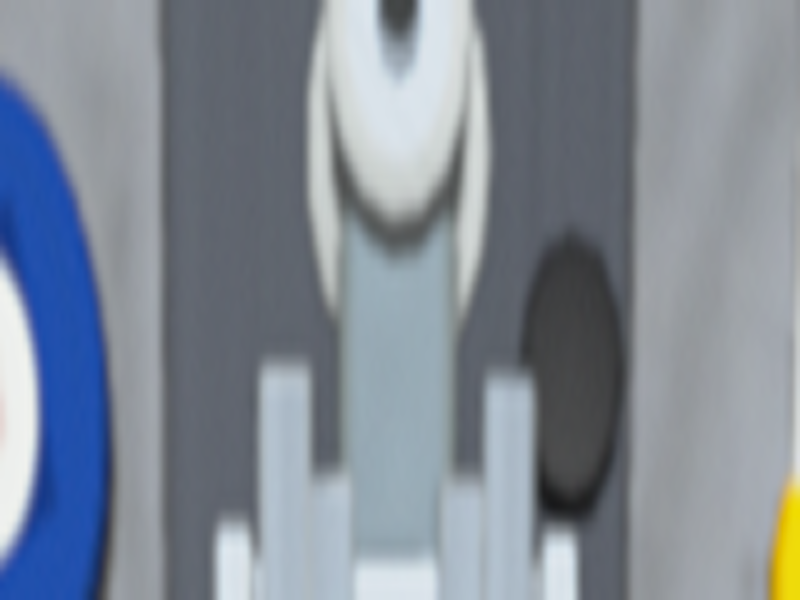

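View pics/scene5.png

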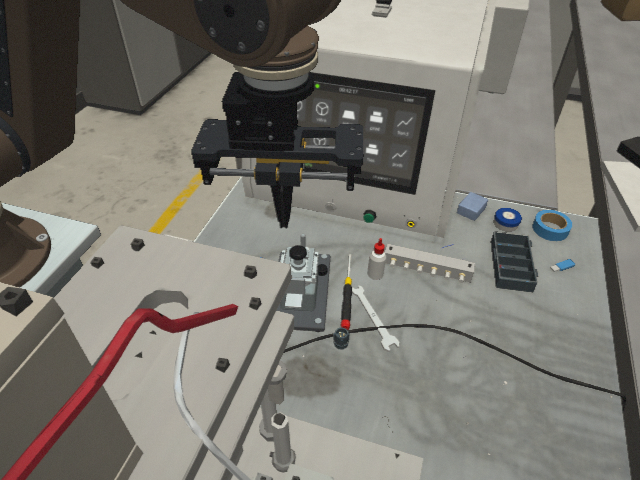

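```bash
python3 -c "
from cell import env
print(env.job_done())"
```

```text
the job is handed in; nothing more can be done
None
```

I pushed the locking plate home to its stop and gave the plunger four full strokes. The pin now stands about 40 mm above its turret (fully out), the plunger is up with the arm clear, and the job is handed in; no verdict came back.

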